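# Hook the roller bracket into the slotted rack and press it down until it locks

### The job

Take the blue roller bracket, hook both its hooks into the two slots in the front of the slotted rack and press it down until the spring lock snaps over it, so that it hangs upright, fully home and flush. Feel for the slots gently, without forcing the rack, leave everything else where it is, and let go of the bracket when it is locked.

Things in the scene. Friction and masses are not known exactly. Their poses are not given: they have to be found in the camera images.
- bracket: Blue L-shaped roller bracket, about 0.3 kg, standing on the table as it is to hang. Origin: bottom middle of the back face; x points out of that face, the way the hooks point; z up. Back plate 28 mm wide (y), 110 high, 8 thick. A foot 10 mm high runs forward to x = -130 mm and ends in a fork 64 mm wide, 35 high, with black cheeks, that takes a roller's end.
- web_top (a point): Middle of the top edge of the bracket's upright web, its highest part and the place to grip (across y) and to press: 26 mm in front of the back face (x = -26), 125 mm above the origin. The web is 14 mm thick (y), spans x = -44 to -8 mm and goes straight down to the foot.
- hook_up (a point): Underside of the upper hook's tongue, at the bracket's back face, z = 90 mm. Both hooks: steel, 10 mm wide (y), a tongue 8 mm thick (z) with a lip hanging 14 mm below it, 6.5 mm from the back face; so 22 mm high. The upper sticks out 20 mm, counting the catch tooth at the foot of its lip (z = 76 to 81 mm).
- hook_low (a point): The same point of the lower hook, 60 mm below (z = 30 mm). This hook has no tooth and sticks out 14 mm.
- rack: Rack bolted to the table: dark foot plate 170 mm wide behind the front face, two grey cheeks 186 mm high, and in front of them a steel strip 60 mm wide, 5 thick, with two slots one above the other. Origin: on the table below the middle of the strip's front face (plane x = 0); x points into the slots, from front to back; z up. The bracket's x must point along the rack's x.
- slot_up (a point): Front face, z = 141 mm: where the middle of the upper slot's lower edge would be with the strip on its bottom stop. The strip is clamped 6 to 42 mm above that, not measured. Slots 18 mm wide, 26 high; strip's top 50 mm above the upper lower edge. Feel for them: too low, the tooth stops the bracket's back 20 mm short of the strip; too high, the tooth goes in and the lips stop it 14 mm short.
- slot_low (a point): The same for the lower slot, 60 mm below (z = 81). The hooks enter with the tongues' undersides 14 to 18 mm above the slots' true lower edges. Pushed in until the back is flush on the strip, the bracket then goes down until the tongues rest on those edges: locked. The lock resists with some 10 to 15 N and gives way suddenly 2 or 3 mm before home; the weight is not enough. 60 N bends the strip.
- lock_leaf (a joint): The yellow spring leaf of the lock, 40 mm long, hinged inside the rack behind the upper slot. Its angle in rad: 0 at rest (also once it has snapped over the hook's tooth), up to about 0.1 while the tooth is pushing past it.
- tell_pin (a joint): The red tell-tale behind the lower slot, with a red flag at the back of the rack: how far in m the lower hook has pushed it down; 0 with no bracket down, about 0.006 when the bracket is fully home. It starts to move 6 mm before home. A weak spring (about 1 N) lifts it.
- dome_mould: Bystander, leave alone: round blue rubber mould with bumps on top, 112 mm wide, 62 mm high. Origin: middle of its underside.
- ring_mould: Bystander, leave alone: blue ring-shaped mould, 124 mm wide, 85 mm high. Origin: middle of its underside.
- amber_dish: Bystander, leave alone: upturned amber glass dish, 120 mm wide, 58 mm high. Origin: middle of its underside.
- clay_roller: Bystander, leave alone: grey lumpy texture roller lying down, 170 mm long, 42 mm thick. Origin: middle of its underside.
- dark_roller: Bystander, leave alone: black lumpy texture roller lying down, 170 mm long, 42 mm thick. Origin: middle of its underside.
- knife: Bystander, leave alone: black palette knife, 200 mm long. Origin: middle of its underside.
- shell: Bystander, leave alone: blue-green glazed ceramic fan, 115 mm long, 27 mm high. Origin: middle of its underside.

How it is judged:
On the way:
1. the hooks are in the slots and the bracket's back is flush on the strip (within 3 mm), before it is pressed down (x of bracket in the frame of rack between -0.003 and 0.004 m and y of bracket in the frame of rack between -0.01 and 0.01 m and angle between the z axis of bracket and the z axis of rack, either way round below 0.09 rad and angle between the x axis of bracket and the x axis of rack, either way round below 0.26 rad and z of bracket in the frame of rack above 0.05 m and value of joint tell_pin below 0.002 m), for 0.1 s.
At the end, for the whole second after the job is handed in: The bracket hangs at rest, released, hooks in both slots: back flush on the strip within 3 mm, within 10 mm of its middle, upright within 0.09 rad, straight within 0.26 rad; fully down (tell-tale pushed over 4.2 mm) with the lock leaf snapped back (under 0.05 rad) (x of bracket in the frame of rack between -0.003 and 0.004 m and y of bracket in the frame of rack between -0.01 and 0.01 m and angle between the z axis of bracket and the z axis of rack, either way round below 0.09 rad and angle between the x axis of bracket and the x axis of rack, either way round below 0.26 rad and z of bracket in the frame of rack above 0.05 m and value of joint tell_pin above 0.0042 m and value of joint lock_leaf below 0.05 rad and linear speed of bracket below 0.02 m/s and angular speed of bracket below 0.1 rad/s); the robot touches nothing.
It fails at once if the bracket is forced against the rack with more than 60 N (contact force between bracket and rack above 60 N).
It fails at once if the rack is struck or pushed by the robot itself with more than 25 N (contact force between any of the arm, the fingers and rack above 25 N).
It fails at once if something else on the table is moved by more than 30 mm (distance of any of dome_mould, ring_mould, amber_dish, clay_roller, dark_roller, knife, shell from where it was at the start of the episode above 0.03 m).
It also fails if it takes over 67 s, if anything falls off the work surface, if the arm or the gripper's body presses on something with over 40 N, if the wrist force passes 120 N, or if a joint passes its speed limit or range.

### The arm

A 7-joint arm with a two-finger parallel gripper is mounted at the origin on the work surface. World frame = base frame: x ahead of the robot, y to its left, z up, the work surface at z = 0. Lengths are in m, angles in rad, forces in N, time in s.
With the tool pointing down it reaches from about 0.425 to 0.975 m from the base axis. Payload 16.7 kg.
Tool frame: the origin (TCP) lies midway between the tips of the shut fingers; the grasp point (between the pads) lies 19 mm behind it; z points along the fingers, y is the direction in which the jaws open and shut (so a half turn about z gives the same grasp; the last joint's range is limited). The gripper opens to 85 mm and grips with 20 to 120 N. Pads are 22 mm wide; open, the fingers measure 114 mm over their backs; the gripper's body (76 mm by 85 mm) begins 54 mm behind the grasp point. The pads swing forward as they close: fully open they stand 13 mm farther back than shut.
Start: joints at [-1.361, 0.426, 0.074, 1.606, -0.034, 1.111, -0.067], TCP at [0.238, 0.632, 0.231] pointing down, gripper open.
Joint ranges: [-2.85, 2.85], [-0.5, 2.14], [-1.23, 1.37], [0.21, 2.46], [-1.02, 4.16], [0.16, 2.05], [-2.73, 2.73]. Speed limits (rad/s): [1.89, 1.89, 2.39, 2.39, 3.01, 3.01, 3.01].

### API

Orientations are given as a unit quaternion [x, y, z, w].
In Python, from rig import * gives the robot as it stands.
- The arm moves only by the shell command python3 -m inch 'ROWS' [FORCE]. ROWS is a JSON object of lists of equal length, an entry for each row: "gripper": the finger opening in cm, from 0 to 8.54; "delta_pos": the shift along the tool's x, y, z in cm, a list of three; "delta_rot": the turn, a rotation vector about the tool's x, y, z in degrees, a list of three. In form: {"gripper": [gripper, ...], "delta_pos": [[x, y, z], ...], "delta_rot": [[rx, ry, rz], ...]}. A call has 1 to 20 rows; each row shifts and turns the commanded pose from where the row before left it, along the tool's axes as they then stand; what a row does not reach is not made up. A row lasts 1/8 s, in which the tool goes at most 62.5 mm and 10.7 degrees, less where a joint would pass 70% of its speed; a pose out of reach is approached as far as the arm can. A call with a gripper value outside its range is refused whole. The fingers move at their own pace and stop on an object; FORCE is the grip in N (left out, the last holds). Time passes only in rows, so rows that do not move let the fingers close. It gives the time, the measured TCP pose, the force and the opening at its end, in the units of the state.
- sense(): the state, without advancing time (a new reading comes with each control period).
- capture(name): name is "side" or "top" or "wrist"; returns a dict with "color" (400x640x3 uint8, red, green, blue), "depth" (400x640 float32, m along the optical axis (not along the pixel's ray), 0 where there is no reading), "camera_matrix" (3x3 intrinsics, pixels), "R" (3x3) and "t" (3): a world point X has camera coordinates R X + t; the wrist camera has in their place "hand_eye" (4x4, takes a point from camera to tool coordinates, whose origin is the TCP and whose axes are the flange's). Camera axes: x right, y down, z forward; pixel columns grow to the right and rows downward; lengths in m; the calibration is good to about 2 mm. A picture is of the moment at which its call begins: read the wrist's pose just before it.
- finish_job(): hands the job in, once; it reports no verdict.
Trained networks look in the newest picture that a camera, given by its name, has taken for a name from the list of things; names that differ only in an ending like _2 or _b are one class to them, and where a whole thing is asked for, a point or a joint stands for the part that bears it (a point fixed in the world has none). Each returns a list of dicts, best first, with "confidence" (0 to 1); they miss things now and then, are a little off and sometimes report something else, mostly with a low value. They report only what shows in the picture. A call takes as long as a camera call.
- boxes_of(camera, query): "bbox" ([left, top, right, bottom] in pixels, round what is visible of it).
- silhouettes(camera, query): "pixels" (400x640 bool, what is visible of it) and "bbox" ([left, top, right, bottom] in pixels, round what is visible of it).
- pinpoint(camera, query): "centre" ([column, row] in pixels: a listed point, or the origin of a listed thing).
The state is a dict: "time": time; "joint_positions": joint angles; "joint_velocities": joint speeds; "tau": joint torques, N m; "eef_pos": TCP position; "orientation": TCP orientation; "force": force on the tool from outside, world axes, zero at the start; "ft_torque": the same for the moment, N m; "grip_width": finger opening in m.
Only numpy, scipy, OpenCV 4.12 (cv2) and the standard library are available. Lean on these libraries where they do the work, as an engineer would, in place of code of your own. Each camera call takes 0.05 s, during which the arm holds its last target. There are 200 camera calls.

## Working session

There is one attempt and no reset: what is moved stays moved. The work goes in short steps, Python scripts to look and compute and a shell command to move; the robot and the scene stay as the last step left them, time stands still between calls to the robot, and variables do not carry over. Pictures are saved under pics/ and viewed, about 8 in all and at most 12, crops included, and the job is handed in when it is done.

```bash
mkdir -p pics; cat > h.py <<'E'
from rig import *
import numpy as np, cv2
from scipy.spatial.transform import Rotation as Ro
def world(c,px,d=None):
    u,v=px; K=np.array(c["camera_matrix"])
    if d is None:
        p=c["depth"][max(0,int(v)-2):int(v)+3,max(0,int(u)-2):int(u)+3]; p=p[p>0]; d=np.median(p) if p.size else np.nan
    x=np.linalg.inv(K)@[u,v,1]*d
    return np.array(c["R"]).T@(x-np.array(c["t"]))
def cloud(c,m):
    K=np.array(c["camera_matrix"]); v,u=np.nonzero(m&(c["depth"]>0)); d=c["depth"][v,u]
    x=(np.linalg.inv(K)@np.stack([u,v,np.ones_like(u)]))*d
    return (np.array(c["R"]).T@(x-np.array(c["t"])[:,None])).T
def save(c,n,box=None,s=1):
    im=c["color"][:,:,::-1]
    if box: im=im[box[1]:box[3],box[0]:box[2]]
    cv2.imwrite("pics/"+n,cv2.resize(im,None,fx=s,fy=s,interpolation=cv2.INTER_CUBIC))
E
python3 - <<'E'
from h import *
np.set_printoptions(precision=4,suppress=True)
s=sense(); print(s)
ims=[]
for cam in ["side","top"]:
    c=capture(cam); ims.append(c["color"][:,:,::-1])
    np.savez(cam+".npz",**c)
    print(cam,np.array(c["R"]).tolist(),c["t"])
    for q in ["bracket","web_top","hook_up","rack","slot_up","slot_low","dome_mould","ring_mould","amber_dish","clay_roller","dark_roller","knife","shell"]:
        r=pinpoint(cam,q)
        for k in r[:2]: print(q,round(k["confidence"],2),np.round(k["centre"]),world(c,k["centre"]))
    for q in ["bracket","rack"]:
        for k in silhouettes(cam,q)[:1]:
            P=cloud(c,k["pixels"]); print(q,k["bbox"],np.percentile(P,[2,50,98],axis=0))
im=np.vstack(ims); cv2.imwrite("pics/a.png",cv2.resize(im,(480,600)))
cv2.imwrite("pics/side.png",ims[0]);cv2.imwrite("pics/top.png",ims[1])
E
```

```text
{'time': 0.0, 'joint_positions': array([-1.3605,  0.4268,  0.0739,  1.6066, -0.0341,  1.1108, -0.0671]), 'joint_velocities': array([ 0.0013,  0.0015,  0.0005,  0.    ,  0.0006, -0.0002,  0.0015]), 'tau': array([ -0.0007, -94.9817,   3.761 , -46.3524,   0.0192,   0.0099,
        -0.    ]), 'eef_pos': array([0.2376, 0.6314, 0.2306]), 'orientation': array([ 0.179 ,  0.9839, -0.0006, -0.0001]), 'force': array([ 0.7029,  0.5383, -0.483 ]), 'ft_torque': array([-0.0164, -0.0329,  0.0081]), 'grip_width': 0.085160140084979}
side [[0.878705796251154, -0.47735916428956066, -0.002086121616197786], [-0.3269834111736651, -0.5987040656615934, -0.7311875891845488], [0.3477901270189527, 0.6431808999255582, -0.6821732606303842]] [-0.5013  0.2707  1.2649]
bracket 0.7 [310. 205.] [0.5871 0.1084 0.0043]
web_top 0.67 [298. 177.] [0.6262 0.2857 0.0017]
web_top 0.33 [370. 209.] [ 0.7812 -0.0224  0.0009]
hook_up 0.8 [308. 187.] [0.5847 0.1114 0.0965]
rack 0.73 [344. 252.] [ 0.5855 -0.1552 -0.0014]
slot_up 0.85 [349. 222.] [ 0.5919 -0.1611  0.15  ]
slot_up 0.65 [293. 160.] [0.656  0.4041 0.0027]
slot_low 0.92
[... 1255 characters left out ...]
ould 0.72 [195. 248.] [0.3912 0.4728 0.04  ]
dome_mould 0.47 [431. 256.] [ 0.353  -0.4002  0.0578]
ring_mould 0.95 [193. 206.] [ 0.5501  0.4939 -0.0018]
amber_dish 0.79 [429. 255.] [ 0.3586 -0.3914  0.0582]
amber_dish 0.48 [423. 178.] [ 0.6452 -0.3836  0.0315]
clay_roller 0.85 [452. 206.] [ 0.5404 -0.4893  0.04  ]
dark_roller 0.56 [420. 178.] [ 0.6445 -0.3723  0.0392]
knife 0.84 [214. 176.] [0.6624 0.4096 0.0082]
shell 0.87 [327. 144.] [ 0.7807 -0.0234  0.0202]
bracket [270.1, 187.4, 295.0, 232.0] [[ 0.4592  0.1104 -0.0015]
 [ 0.5265  0.1358  0.0148]
 [ 0.5932  0.1809  0.1288]]
rack [340.4, 155.5, 385.5, 190.6] [[ 0.5895 -0.2367  0.0065]
 [ 0.6663 -0.1521  0.0161]
 [ 0.7385 -0.0751  0.2165]]
```

```bash
python3 - <<'E'
import cv2,numpy as np
a=cv2.imread("pics/side.png")[140:290,240:440]; b=cv2.imread("pics/top.png")[130:250,250:410]
a=cv2.resize(a,(800,600)); cv2.imwrite("pics/b1.png",a[:, :])
cv2.imwrite("pics/b2.png",cv2.resize(b,(800,600)))
E
```

```text
(no output)
```

View pics/b1.png

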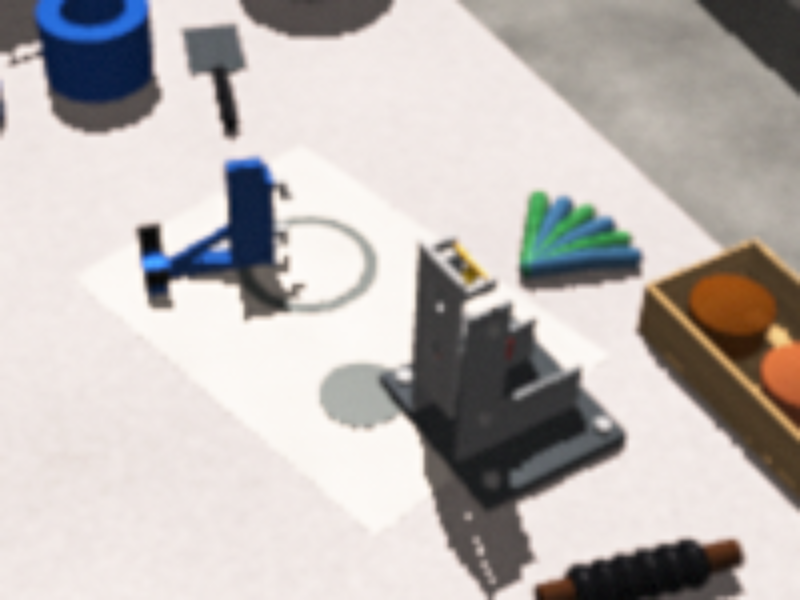

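View pics/b2.png

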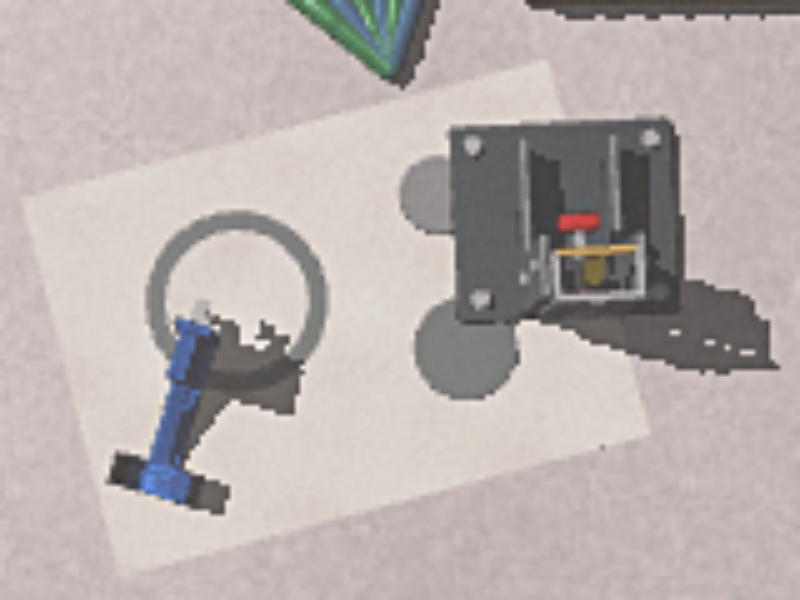

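```bash
python3 - <<'E'
from h import *
np.set_printoptions(precision=4,suppress=True)
C={k:dict(np.load(k+".npz")) for k in("side","top")}
def yaw2(P):
    r=cv2.minAreaRect((P[:,:2]*1000).astype(np.float32)); return np.round(r[0]),np.round(r[1],1),round(r[2],1)
for k,c in C.items():
    P=cloud(c,np.ones((400,640),bool)); col=c["color"][c["depth"]>0].astype(int)
    blue=(col[:,2]>col[:,0]+40)
    B=P[(P[:,0]>.43)&(P[:,0]<.62)&(P[:,1]>.08)&(P[:,1]<.22)&(P[:,2]>.006)]
    w=B[B[:,2]>.11]; print(k,"web",len(w),w.mean(0),w.max(0),yaw2(w))
    f=B[B[:,2]<.09]; print(" low",yaw2(f), "fork",B[B[:,0]<.49].mean(0))
    Rk=P[(P[:,0]>.56)&(P[:,0]<.76)&(P[:,1]>-.27)&(P[:,1]<-.05)]
    print(" plate",yaw2(Rk[(Rk[:,2]>.006)&(Rk[:,2]<.03)]))
    t=Rk[Rk[:,2]>.19]; print(" top",len(t),np.percentile(t,[0,5,50,95,100],axis=0),yaw2(t))
    print(" zs",np.sort(Rk[:,2])[::-1][:40])
    fr=Rk[(Rk[:,2]>.10)&(Rk[:,2]<.205)&(Rk[:,0]<.603)]
    if len(fr)>20:
        m=np.polyfit(fr[:,1],fr[:,0],1); print(" front",len(fr),m,np.degrees(-np.arctan(m[0])),fr[:,1].min(),fr[:,1].max())
E
```

```text
side web 49 [0.561 0.124 0.12 ] [0.5848 0.1377 0.1313] (array([564., 122.]), array([23.4, 40.8]), 75.9)
 low (array([530., 141.]), array([155.5, 114.9]), 7.6) fork [0.4742 0.1526 0.0186]
 plate (array([ 654., -149.]), array([181.7, 193.5]), 2.0)
 top 201 [[ 0.589  -0.1932  0.1901]
 [ 0.5902 -0.1915  0.1923]
 [ 0.5944 -0.1639  0.2077]
 [ 0.6259 -0.1326  0.2228]
 [ 0.6281 -0.1302  0.2249]] (array([ 609., -162.]), array([38.7, 62.9]), 1.0)
 zs [0.2249 0.2248 0.2247 0.2241 0.2232 0.2231 0.2229 0.2228 0.2228 0.2228
 0.2228 0.2225 0.2223 0.2223 0.2221 0.2219 0.2219 0.2219 0.2217 0.2216
 0.2215 0.2212 0.221  0.221  0.2208 0.2206 0.2205 0.2203 0.2203 0.2198
 0.2194 0.2192 0.2184 0.2182 0.2181 0.2179 0.2179 0.2171 0.2166 0.2162]
 front 293 [-0.0884  0.5782] 5.0491322946338295 -0.19840429033653487 -0.12833642289662142
top web 53 [0.5634 0.1261 0.1221] [0.5849 0.1384 0.1311] (array([563., 124.]), array([23.2, 43.1]), 79.7)
 low (array([526., 152.]), array([137.7, 186.8]), 89.6) fork [0.4682 0.1523 0.014 ]
 plate (array([ 661., -161.]), array([218.4, 197.1]), 89.3)
 top 118 [[ 0.5885 -0.1896  0.1907]
 [ 0.5888 -0.189   0.1924]
 [ 0.6081 -0.1596  0.2115]
 [ 0.6264 -0.1281  0.2249]
 [ 0.6347 -0.1237  0.2303]] (array([ 611., -156.]), array([66.2, 46. ]), 89.1)
 zs [0.2303 0.2295 0.2275 0.2264 0.2256 0.2251 0.2249 0.2241 0.2234 0.223
 0.2226 0.2226 0.2225 0.2223 0.2222 0.2215 0.2214 0.221  0.2207 0.2206
 0.2203 0.2202 0.2201 0.22   0.2194 0.2193 0.2191 0.2183 0.218  0.2179
 0.2178 0.2172 0.217  0.2166 0.2164 0.2159 0.2158 0.2157 0.2149 0.2148]
 front 57 [0.096  0.6058] -5.4848814292925985 -0.18860368077032932 -0.12323018726752108
```

```bash
python3 -m inch '{"gripper":[8.5,8.5,8.5,8.5,8.5,8.5,8.5,8.5,8.5,8.5,8.5,8.5,8.5,8.5,8.5],"delta_pos":[[-4,-3,-0.3],[-4,-3,-0.3],[-4,-3,-0.3],[-4,-3,-0.3],[-4,-3,-0.3],[-4,-3,-0.3],[-4,-3,-0.3],[-4,-3,-0.3],[-4,-3,-0.3],[-4,-3,-0.3],[-4,-3,-0.3],[-4.2,-3.1,-0.3],[0,0,0],[0,0,0],[0,0,0]],"delta_rot":[[0,0,0],[0,0,0],[0,0,0],[0,0,0],[0,0,0],[0,0,0],[0,0,0],[0,0,0],[0,0,0],[0,0,0],[0,0,0],[0,0,0],[0,0,-4],[0,0,-4],[0,0,0]]}'
cat >> h.py <<'E'
def wcam():
    s=sense(); c=capture("wrist"); T=np.eye(4); T[:3,:3]=Ro.from_quat(s["orientation"]).as_matrix(); T[:3,3]=s["eef_pos"]
    M=np.linalg.inv(T@np.array(c["hand_eye"])); c["R"]=M[:3,:3]; c["t"]=M[:3,3]; return s,c
E
python3 - <<'E'
from h import *
np.set_printoptions(precision=4,suppress=True)
s,c=wcam(); print(s["eef_pos"],Ro.from_quat(s["orientation"]).as_matrix(),s["force"]); save(c,"w1.png")
np.savez("w1.npz",**c)
for q in ["web_top","hook_up","bracket","hook_low","slot_up","rack"]:
    for k in pinpoint("wrist",q)[:1]: print(q,round(k["confidence"],2),np.round(k["centre"]),world(c,k["centre"]))
P=cloud(c,np.ones((400,640),bool))
for lo,hi in((.11,.135),(.02,.05)):
    w=P[(P[:,2]>lo)&(P[:,2]<hi)&(P[:,0]>.43)&(P[:,0]<.62)&(P[:,1]>.08)&(P[:,1]<.2)]
    print(len(w)); 
    if len(w): print(w.mean(0),w.min(0),w.max(0),np.median(w[:,2]),cv2.minAreaRect((w[:,:2]*1000).astype(np.float32)))
E
```

```text
time: 3.48
eef_pos: [0.5617, 0.124, 0.2674]
orientation: [0.11, 0.994, 0.0, 0.0]
force: [0.0, 0.2, -0.5]
grip_width: 0.0851
[0.5617 0.124  0.2674] [[-0.9757  0.219   0.0001]
 [ 0.219   0.9757  0.0001]
 [-0.0001  0.0001 -1.    ]] [ 0.0255  0.2482 -0.5057]
web_top 0.92 [318. 196.] [0.5666 0.1276 0.1244]
hook_up 0.59 [313. 204.] [0.5729 0.1216 0.1247]
bracket 0.71 [317. 186.] [0.5556 0.129  0.1245]
hook_low 0.62 [316. 192.] [0.5617 0.1275 0.1246]
slot_up 0.56 [ 50. 282.] [ 0.5927 -0.164   0.1392]
rack 0.8 [128. 230.] [ 0.5936 -0.1633  0.001 ]
543
[0.5616 0.1281 0.1231] [0.5441 0.1089 0.11  ] [0.5885 0.1393 0.1258] 0.12396503535558254 ((565.6053466796875, 126.67454528808594), (25.062885284423828, 42.122169494628906), 73.19061279296875)
698
[0.5038 0.146  0.0327] [0.4544 0.1085 0.0201] [0.5848 0.1904 0.0499] 0.03266200103373285 ((522.9232788085938, 140.12811279296875), (69.35768127441406, 123.74752807617188), 72.79904174804688)
```

View pics/w1.png

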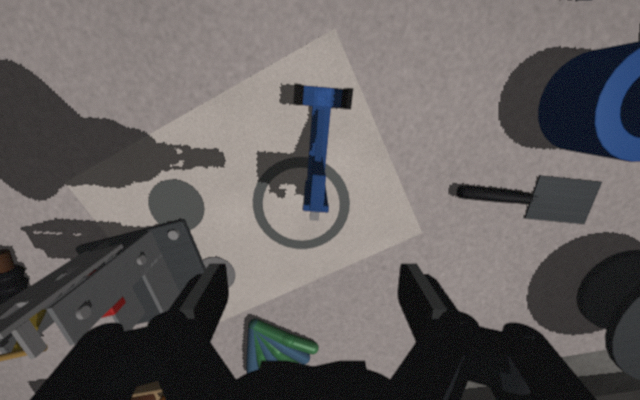

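```bash
python3 - <<'E'
from h import *
np.set_printoptions(precision=4,suppress=True)
c=dict(np.load("w1.npz")); P=cloud(c,np.ones((400,640),bool))
B=P[(P[:,0]>.43)&(P[:,0]<.62)&(P[:,1]>.08)&(P[:,1]<.2)]
def line(w,n):
    # centreline: median y per x bin
    b=np.arange(w[:,0].min(),w[:,0].max(),.004); r=[((x+.002),(w[(w[:,0]>=x)&(w[:,0]<x+.004),1].min()+w[(w[:,0]>=x)&(w[:,0]<x+.004),1].max())/2) for x in b if ((w[:,0]>=x)&(w[:,0]<x+.004)).sum()>4]
    r=np.array(r); m=np.polyfit(r[:,0],r[:,1],1); print(n,np.degrees(np.arctan(m[0])),np.polyval(m,.562)); print(r.T)
line(B[(B[:,2]>.120)],"web")
line(B[(B[:,2]>.007)&(B[:,2]<.11)&(B[:,0]>.49)&(B[:,0]<.54)],"foot")
f=B[(B[:,2]>.02)&(B[:,2]<.05)&(B[:,0]<.485)]; print(f.mean(0),f.min(0),f.max(0),cv2.minAreaRect((f[:,:2]*1000).astype(np.float32)))
E
```

```text
web 57.72610971727921 0.1386934955763781
[[0.5372 0.5412 0.5452 0.5492 0.5532 0.5572 0.5612 0.5652 0.5692 0.5732
  0.5772 0.5812 0.5852]
 [0.0976 0.0975 0.1126 0.1232 0.1248 0.1289 0.1377 0.1594 0.1592 0.1527
  0.1533 0.1572 0.1816]]
foot -25.90140052827831 0.12176413680467368
[[0.492  0.496  0.5    0.504  0.508  0.512  0.516  0.52   0.524  0.528
  0.532  0.536  0.54  ]
 [0.1615 0.1603 0.1471 0.1463 0.1447 0.1432 0.1424 0.1415 0.1393 0.1383
  0.1374 0.136  0.1354]]
[0.4709 0.1477 0.0305] [0.4544 0.1189 0.0201] [0.4849 0.1904 0.0355] ((473.2633361816406, 155.39773559570312), (69.88896179199219, 23.634675979614258), 76.80664825439453)
```

```bash
python3 -m inch '{"gripper":[8.5,8.5,8.5,8.5,8.5,8.5,8.5,8.5,1.0,1.0,1.0,1.0,1.0,1.0],"delta_pos":[[0,0.4,0],[0,0,3],[0,0,4],[0,0,4],[0,0,3],[0,0,2],[0,0,1.8],[0,0,0],[0,0,0],[0,0,0],[0,0,0],[0,0,0],[0,0,0],[0,0,0]],"delta_rot":[[0,0,2.8],[0,0,0],[0,0,0],[0,0,0],[0,0,0],[0,0,0],[0,0,0],[0,0,0],[0,0,0],[0,0,0],[0,0,0],[0,0,0],[0,0,0],[0,0,0]]}' 60
python3 - <<'E'
from rig import *
s=sense();print({k:s[k].round(3) for k in("force","ft_torque")})
E
```

```text
time: 5.58
eef_pos: [0.5628, 0.1281, 0.0897]
orientation: [0.134, 0.991, 0.0, 0.0]
force: [-1.2, -0.2, 6.5]
grip_width: 0.0133
{'force': array([-1.212, -0.165,  6.491]), 'ft_torque': array([-0.018,  0.177, -0.026])}
```

```bash
python3 -m inch '{"gripper":[1,1,1,1,1,1,1,1,1,1,1,1,1,1,1],"delta_pos":[[0,0,-1],[0,0,-3],[0,0,-4],[0,0,-4],[0,0,-3],[0.1,-2,0],[0.2,-4,0],[0.2,-4,0],[0.2,-4,0],[0,-4,0],[0,-2,0],[0,0,0],[0,0,0],[0,0,0],[0,0,0]],"delta_rot":[[0,0,0],[0,0,0],[0,0,0],[0,0,0],[0,0,0],[0,0,0],[0,0,0],[0,0,0],[0,0,0],[0,0,0],[0,0,-4.5],[0,0,-6],[0,0,-6],[0,0,-1],[0,0,0]]}' 90
python3 - <<'E'
from h import *
np.set_printoptions(precision=4,suppress=True)
s,c=wcam(); print(s["eef_pos"],s["orientation"],s["force"]); save(c,"w2.png")
np.savez("w2.npz",**c); print("cam",-c["R"].T@c["t"])
for q in ["slot_up","slot_low","rack","web_top","bracket"]:
    for k in pinpoint("wrist",q)[:1]: print(q,round(k["confidence"],2),np.round(k["centre"]),world(c,k["centre"]))
E
```

```text
time: 7.45
eef_pos: [0.5021, -0.0633, 0.2389]
orientation: [-0.017, 1.0, -0.0, -0.0]
force: [0.4, 0.2, -3.0]
grip_width: 0.013
[ 0.5021 -0.0633  0.2389] [-0.017   0.9999 -0.0001 -0.0004] [ 0.4433  0.2222 -2.9635]
cam [ 0.4193 -0.066   0.3806]
slot_up 0.57 [207. 293.] [ 0.6425 -0.1877  0.0671]
slot_low 0.75 [229. 263.] [ 0.5925 -0.1556  0.0795]
rack 0.77 [239. 236.] [ 0.5954 -0.162   0.0011]
web_top 0.75 [310. 312.] [ 0.5036 -0.0646  0.2733]
bracket 0.75 [314. 242.] [ 0.4846 -0.0634  0.2439]
```

View pics/w2.png

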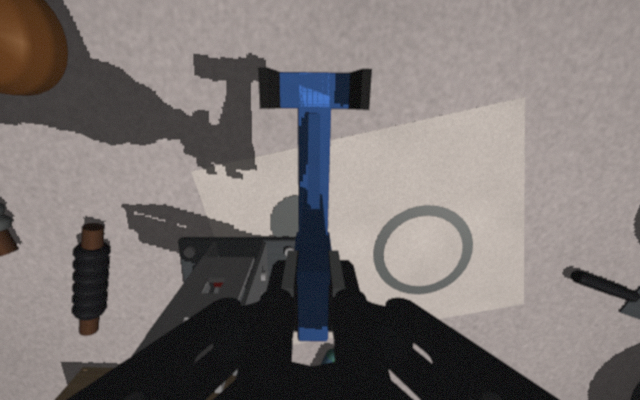

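```bash
python3 - <<'E'
from h import *
np.set_printoptions(precision=4,suppress=True,linewidth=150)
for n in ("w2","w1","side"):
    c=dict(np.load(n+".npz")); P=cloud(c,np.ones((400,640),bool))
    r=P[(P[:,0]>.55)&(P[:,0]<.77)&(P[:,1]>-.27)&(P[:,1]<-.05)]
    f=r[(r[:,0]<.602)&(r[:,2]>.03)&(r[:,2]<.24)]
    print(n,len(f))
    if len(f)<30: continue
    vec=cv2.fitLine(f[:,:2].astype(np.float32)*1000,cv2.DIST_HUBER,0,.01,.01).ravel(); print(" front line",vec, "yaw x",np.degrees(np.arctan2(-vec[0],vec[1])))
    for z in np.arange(.03,.24,.01):
        g=f[(f[:,2]>=z)&(f[:,2]<z+.01)]
        if len(g)>3: print("  %.3f n%d y %.4f..%.4f x med %.4f"%(z,len(g),g[:,1].min(),g[:,1].max(),np.median(g[:,0])))
    p=r[(r[:,2]>.006)&(r[:,2]<.016)]; 
    if len(p)>30: print(" plate",len(p),np.percentile(p,[1,99],axis=0).tolist(),cv2.minAreaRect((p[:,:2]*1000).astype(np.float32)))
im=cv2.imread("pics/w2.png")[225:365,140:320]; im2=cv2.imread("pics/w1.png")[200:400,0:250]
cv2.imwrite("pics/w2c.png",np.hstack([cv2.resize(im,(400,400),interpolation=2),cv2.resize(im2,(400,400),interpolation=2)]))
E
```

```text
w2 4172
 front line [   0.0224   -0.9997  592.3822 -164.4406] yaw x -178.71613
  0.030 n38 y -0.1954..-0.1232 x med 0.5998
  0.040 n38 y -0.1958..-0.1235 x med 0.6000
  0.050 n27 y -0.1953..-0.1233 x med 0.5982
  0.060 n109 y -0.1949..-0.1234 x med 0.5925
  0.070 n255 y -0.1954..-0.1233 x med 0.5922
  0.080 n283 y -0.1955..-0.1231 x med 0.5923
  0.090 n298 y -0.1953..-0.1232 x med 0.5921
  0.100 n340 y -0.1959..-0.1231 x med 0.5922
  0.110 n387 y -0.1955..-0.1232 x med 0.5926
  0.120 n317 y -0.1952..-0.1231 x med 0.5924
  0.130 n349 y -0.1954..-0.1230 x med 0.5923
  0.140 n399 y -0.1954..-0.1232 x med 0.5921
  0.150 n297 y -0.1954..-0.1506 x med 0.5924
  0.160 n274 y -0.1954..-0.1565 x med 0.5925
  0.170 n243 y -0.1957..-0.1630 x med 0.5927
  0.180 n198 y -0.1952..-0.1688 x med 0.5926
  0.190 n144 y -0.1898..-0.1756 x med 0.5928
  0.200 n125 y -0.1897..-0.1341 x med 0.5924
  0.210 n51 y -0.1892..-0.1368 x med 0.5913
 plate 2286 [[0.5939387241819556, -0.241498246446201, 0.006377532767979461], [0.6719687378374947, -0.08806786236260164, 0.015331027727701757]] ((645.4680786132812, -162.4
[... 1757 characters left out ...]
350 x med 0.5922
  0.130 n25 y -0.1981..-0.1351 x med 0.5919
  0.140 n29 y -0.1984..-0.1327 x med 0.5918
  0.150 n33 y -0.1969..-0.1313 x med 0.5920
  0.160 n29 y -0.1930..-0.1316 x med 0.5922
  0.170 n33 y -0.1982..-0.1289 x med 0.5923
  0.180 n22 y -0.1938..-0.1283 x med 0.5918
  0.190 n24 y -0.1920..-0.1326 x med 0.5921
  0.200 n31 y -0.1932..-0.1356 x med 0.5919
  0.210 n33 y -0.1915..-0.1331 x med 0.5920
  0.220 n29 y -0.1917..-0.1323 x med 0.5931
 plate 720 [[0.588978905212957, -0.24499739264572215, 0.006522891867524107], [0.7435045675958453, -0.07715446145342196, 0.015895363216411947]] ((651.6405029296875, -149.05322265625), (185.9347686767578, 193.46176147460938), 1.9603946208953857)
```

View pics/w2c.png

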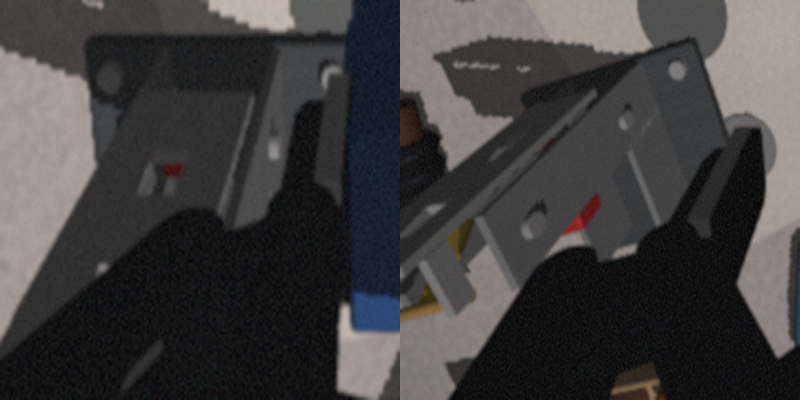

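```bash
python3 - <<'E'
from h import *
np.set_printoptions(precision=4,suppress=True,linewidth=150)
c=dict(np.load("w2.npz")); K=c["camera_matrix"]; o=-c["R"].T@c["t"]
def hit(u,v,yaw=1.6):
    d=c["R"].T@np.linalg.inv(K)@[u,v,1]; n=np.array([1,np.tan(np.radians(yaw)),0]); p0=np.array([.5925,-.159,0])
    return o+d*(n@(p0-o))/(n@d)
for u,v in((212,278),(212,293),(202,286),(224,286),(184,318),(240,257)): print(u,v,hit(u,v))
# depth through strip plane: hit position of each pixel whose depth lies >8mm behind plane
V,U=np.mgrid[250:345,140:290]; H=[];D=[]
for u,v in zip(U.ravel(),V.ravel()):
    d=c["depth"][v,u]
    if d>0:
        p=world(c,(u,v),d); h=hit(u,v)
        if -.188<h[1]<-.13 and h[2]<.235: H.append([u,v,*h,p[0]-h[0]])
H=np.array(H); b=H[(H[:,5]>.010)&(abs(H[:,3]+.159)<.02)]
zs,n=np.unique(np.round(b[:,4]/.002)*.002,return_counts=True); print([(round(z,3),k) for z,k in zip(zs,n)])
for lo,hi in((.1,.15),(.155,.2)):
    q=b[(b[:,4]>lo)&(b[:,4]<hi)]
    if len(q): print(len(q),np.percentile(q[:,3],[3,97]),np.percentile(q[:,4],[3,97]),"px",q[:,:2].min(0),q[:,:2].max(0))
for n in("side","w1"):
    c2=dict(np.load(n+".npz")); P=cloud(c2,np.ones((400,640),bool)); f=P[(abs(P[:,0]-.5945)<.006)&(P[:,1]>-.187)&(P[:,1]<-.13)&(P[:,2]>.19)]
    print(n,"top",np.sort(f[:,2])[::-1][:25])
E
```

```text
212 278 [ 0.5926 -0.1642  0.1115]
212 293 [ 0.5924 -0.156   0.1374]
202 286 [ 0.5928 -0.1695  0.126 ]
224 286 [ 0.5922 -0.1479  0.1257]
184 318 [ 0.5928 -0.1682  0.1726]
240 257 [ 0.5921 -0.1458  0.0665]
[(np.float64(0.048), np.int64(28)), (np.float64(0.05), np.int64(4)), (np.float64(0.052), np.int64(33)), (np.float64(0.054), np.int64(33)), (np.float64(0.056), np.int64(33)), (np.float64(0.058), np.int64(4)), (np.float64(0.06), np.int64(30)), (np.float64(0.062), np.int64(34)), (np.float64(0.064), np.int64(34)), (np.float64(0.12), np.int64(14)), (np.float64(0.122), np.int64(15)), (np.float64(0.124), np.int64(15)), (np.float64(0.126), np.int64(15)), (np.float64(0.128), np.int64(15)), (np.float64(0.13), np.int64(30)), (np.float64(0.132), np.int64(15)), (np.float64(0.134), np.int64(16)), (np.float64(0.136), np.int64(15)), (np.float64(0.138), np.int64(16))]
166 [-0.1653 -0.1514] [0.1206 0.1374] px [202. 283.] [222. 293.]
side top [0.2249 0.2248 0.2247 0.2241 0.2231 0.2229 0.2228 0.2228 0.2228 0.2228 0.2225 0.2223 0.2223 0.2221 0.2219 0.2219 0.2219 0.2217 0.2215 0.221  0.221
 0.2208 0.2206 0.2205 0.2203]
w1 top [0.2228 0.2224 0.2221 0.2218 0.2218 0.2214 0.2212 0.2209 0.2208 0.2205 0.2203 0.2202 0.2201 0.2196 0.2196 0.2194 0.2194 0.219  0.219  0.2188 0.2184
 0.2183 0.2183 0.2182 0.2179]
```

```bash
python3 -m inch '{"gripper":[1,1,1,1,1,1,1,1],"delta_pos":[[0.1,-2.5,1],[0.1,-3,1.5],[0.1,-2.5,1.5],[0,-1.74,1.07],[0,0,0],[0,0,0],[0,0,0],[0,0,0]],"delta_rot":[[0,0,0],[0,0,0],[0,0,0],[0,0,0],[0,0,0],[0,0,0],[0,0,0],[0,0,0]]}'
python3 - <<'E'
from h import *
np.set_printoptions(precision=4,suppress=True)
s=sense(); c=capture("side"); print(s["eef_pos"],s["force"],s["ft_torque"]); save(c,"s2.png",(280,150,430,290),4)
np.savez("s2.npz",**c)
for q in ["web_top","hook_up","hook_low","bracket"]:
    for k in pinpoint("side",q)[:1]: print(q,round(k["confidence"],2),np.round(k["centre"]),world(c,k["centre"]))
P=cloud(c,np.ones((400,640),bool)); P=P[(P[:,0]>.36)&(P[:,0]<.59)&(P[:,1]<-.10)&(P[:,1]>-.22)&(P[:,2]>.08)]
f=P[P[:,0]<.43]; print("fork",f.min(0),f.max(0),f.mean(0))
E
```

```text
time: 8.75
eef_pos: [0.5034, -0.1598, 0.1889]
orientation: [-0.019, 1.0, 0.0, 0.0]
force: [0.9, 0.7, -3.9]
grip_width: 0.0131
[ 0.5034 -0.1598  0.1889] [ 0.8948  0.6989 -3.8901] [ 0.0557 -0.0612 -0.026 ]
web_top 0.65 [324. 218.] [ 0.4917 -0.179   0.2337]
hook_up 0.88 [331. 218.] [ 0.4954 -0.2114  0.2573]
hook_low 0.82 [330. 234.] [ 0.5156 -0.1704  0.1418]
bracket 0.89 [333. 241.] [ 0.5248 -0.1754  0.109 ]
fork [ 0.3602 -0.1999  0.0989] [ 0.43   -0.1003  0.7081] [ 0.397  -0.1654  0.5715]
```

View pics/s2.png

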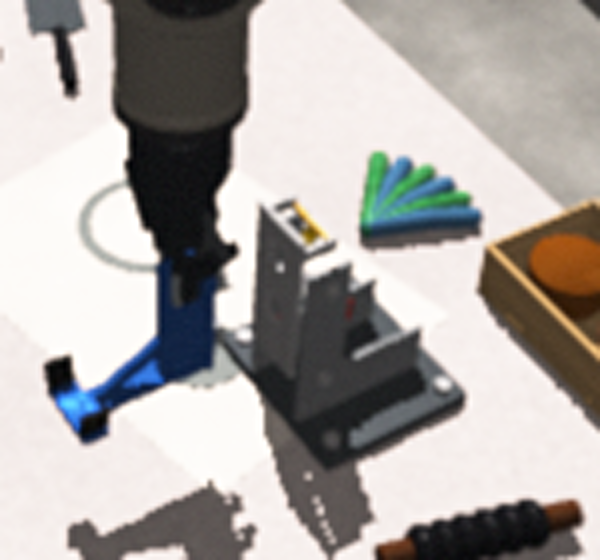

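```bash
python3 -m inch '{"gripper":[1,1,1,1,1,1,1,1,1],"delta_pos":[[-1.5,-0.12,0],[-2,0,0],[-0.5,0,0.05],[-0.25,0,0],[-0.25,0,0],[-0.25,0,0],[-0.25,0,0],[0,0,0],[0,0,0]],"delta_rot":[[0,0,0],[0,0,0],[0,0,0],[0,0,0],[0,0,0],[0,0,0],[0,0,0],[0,0,0],[0,0,0]]}'
```

```text
time: 10.12
eef_pos: [0.5531, -0.1597, 0.1881]
orientation: [-0.018, 1.0, -0.0, -0.0]
force: [-0.4, 0.5, -3.5]
grip_width: 0.0128
```

```bash
python3 -m inch '{"gripper":[1,1,1,1],"delta_pos":[[-0.2,0,0],[-0.2,0,0],[-0.2,0,0],[0,0,0]],"delta_rot":[[0,0,0],[0,0,0],[0,0,0],[0,0,0]]}'
```

```text
time: 10.62
eef_pos: [0.5593, -0.1595, 0.1881]
orientation: [-0.018, 1.0, -0.0, -0.0]
force: [-0.4, -0.2, -4.3]
grip_width: 0.013
```

```bash
python3 -m inch '{"gripper":[1,1,1,1,1],"delta_pos":[[-0.2,0,0],[-0.2,0,0],[-0.1,0,0],[-0.1,0,0],[0,0,0]],"delta_rot":[[0,0,0],[0,0,0],[0,0,0],[0,0,0],[0,0,0]]}'
```

```text
time: 11.25
eef_pos: [0.5649, -0.1593, 0.188]
orientation: [-0.018, 1.0, 0.0, -0.0]
force: [-1.9, 0.2, -1.7]
grip_width: 0.0127
```

```bash
python3 -m inch '{"gripper":[1,1,1],"delta_pos":[[-0.1,0,0],[-0.1,0,0],[0,0,0]],"delta_rot":[[0,0,0],[0,0,0],[0,0,0]]}'
```

```text
time: 11.62
eef_pos: [0.5655, -0.1594, 0.1878]
orientation: [-0.018, 1.0, 0.0, -0.002]
force: [-13.0, 0.0, 4.0]
grip_width: 0.0132
```

```bash
python3 -m inch '{"gripper":[1,1,1,1,1,1,1],"delta_pos":[[0.05,0,0],[0.0,0,0.2],[0,0,0.2],[0,0,0.2],[0,0,0.2],[0,0,0.2],[0,0,0]],"delta_rot":[[0,0,0],[0,0,0],[0,0,0],[0,0,0],[0,0,0],[0,0,0],[0,0,0]]}'
```

```text
time: 12.5
eef_pos: [0.5645, -0.1597, 0.1773]
orientation: [-0.018, 1.0, 0.0, -0.002]
force: [-11.5, -1.5, -5.7]
grip_width: 0.013
```

```bash
python3 -m inch '{"gripper":[1,1,1,1,1],"delta_pos":[[0,0,0.1],[0,0,0.1],[0,0,0.1],[0,0,0.1],[0,0,0]],"delta_rot":[[0,0,0],[0,0,0],[0,0,0],[0,0,0],[0,0,0]]}'
```

```text
time: 13.12
eef_pos: [0.5656, -0.1596, 0.1739]
orientation: [-0.018, 1.0, 0.0, -0.001]
force: [-7.9, -0.5, 0.1]
grip_width: 0.0126
```

```bash
python3 -m inch '{"gripper":[1,1,1,1],"delta_pos":[[0,0,0.1],[0,0,0.1],[0,0,0.1],[0,0,0]],"delta_rot":[[0,0,0],[0,0,0],[0,0,0],[0,0,0]]}'
```

```text
time: 13.62
eef_pos: [0.5656, -0.1597, 0.1725]
orientation: [-0.018, 1.0, 0.0, -0.001]
force: [-20.0, 3.3, 27.9]
grip_width: 0.013
```

```bash
python3 -m inch '{"gripper":[1,1,1],"delta_pos":[[0.07,0,-0.15],[0,0,0],[0,0,0]],"delta_rot":[[0,0,0],[0,0,0],[0,0,0]]}'
python3 - <<'E'
from h import *
np.set_printoptions(precision=4,suppress=True)
ims=[]
for cam,b in(("side",(300,170,420,270)),("top",(330,140,410,206))):
    c=capture(cam); save(c,cam+"3.png",b,1); ims.append(cv2.resize(cv2.imread("pics/"+cam+"3.png"),(400,330),interpolation=2))
    for q in ["lock_leaf","tell_pin","web_top","bracket","hook_up"]:
        for k in boxes_of(cam,q)[:1]: print(cam,q,round(k["confidence"],2),np.round(k["bbox"],1))
cv2.imwrite("pics/m3.png",np.hstack(ims))
E
```

```text
time: 14.0
eef_pos: [0.5655, -0.1595, 0.1727]
orientation: [-0.018, 1.0, 0.0, -0.0]
force: [-7.8, -0.6, 4.2]
grip_width: 0.013
side web_top 0.98 [308.5 213.9 352.3 252.2]
side hook_up 0.68 [310.4 212.8 353.3 258.2]
```

View pics/m3.png

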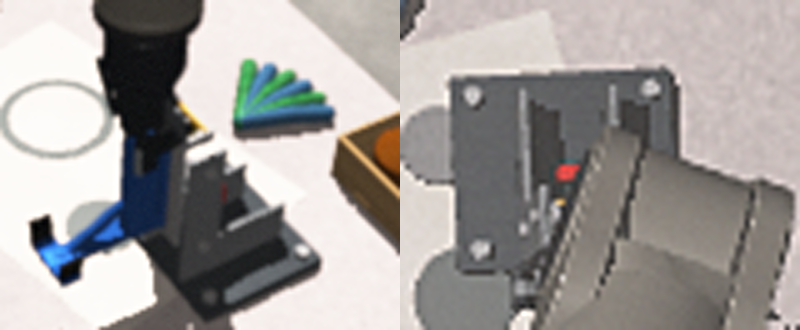

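```bash
python3 -m inch '{"gripper":[1,1,1,1],"delta_pos":[[0,0,-0.1],[0,0,-0.1],[0,0,0],[0,0,0]],"delta_rot":[[0,0,0],[0,0,0],[0,0,0],[0,0,0]]}'
```

```text
time: 15.1
eef_pos: [0.5656, -0.1593, 0.1744]
orientation: [-0.018, 1.0, 0.0, -0.0]
force: [-6.6, -0.9, -3.7]
grip_width: 0.0129
```

```bash
python3 -m inch '{"gripper":[1,1,1,1,1],"delta_pos":[[0.06,0,0],[0,0,0.1],[0,0,0.1],[0,0,0.1],[0,0,0]],"delta_rot":[[0,0,0],[0,0,0],[0,0,0],[0,0,0],[0,0,0]]}' 110
```

```text
time: 15.72
eef_pos: [0.5656, -0.1594, 0.1726]
orientation: [-0.018, 1.0, 0.0, 0.0]
force: [-9.9, 1.9, 15.5]
grip_width: 0.0125
```

```bash
python3 -m inch '{"gripper":[1,1],"delta_pos":[[0,0,0.05],[0,0,0]],"delta_rot":[[0,0,0],[0,0,0]]}'; python3 -m inch '{"gripper":[1,1],"delta_pos":[[0,0,0.05],[0,0,0]],"delta_rot":[[0,0,0],[0,0,0]]}'
```

```text
time: 15.98
eef_pos: [0.5656, -0.1594, 0.1725]
orientation: [-0.018, 1.0, 0.0, 0.0]
force: [-13.2, 2.3, 23.0]
grip_width: 0.0126
time: 16.23
eef_pos: [0.5656, -0.1594, 0.1725]
orientation: [-0.018, 1.0, 0.0, 0.001]
force: [-16.2, 2.3, 30.8]
grip_width: 0.0126
```

```bash
python3 -m inch '{"gripper":[1,1,1,1],"delta_pos":[[0,0,-0.2],[0,0,-0.15],[0,0,-0.1],[0,0,0]],"delta_rot":[[0,0,0],[0,0,0],[0,0,0],[0,0,0]]}'; python3 -m inch '{"gripper":[1,1],"delta_pos":[[0,0,-0.05],[0,0,0]],"delta_rot":[[0,0,0],[0,0,0]]}';python3 -m inch '{"gripper":[1,1],"delta_pos":[[0,0,-0.05],[0,0,0]],"delta_rot":[[0,0,0],[0,0,0]]}'
```

```text
time: 16.73
eef_pos: [0.5655, -0.1592, 0.175]
orientation: [-0.018, 1.0, -0.0, 0.0]
force: [-1.9, -1.2, -2.8]
grip_width: 0.0128
time: 16.98
eef_pos: [0.5655, -0.1592, 0.1755]
orientation: [-0.018, 1.0, -0.0, -0.0]
force: [1.0, 0.5, -7.3]
grip_width: 0.0127
time: 17.23
eef_pos: [0.5654, -0.1592, 0.1758]
orientation: [-0.018, 1.0, -0.0, -0.0]
force: [4.5, -0.2, -13.5]
grip_width: 0.0126
```

```bash
python3 -m inch '{"gripper":[1,1,1,1],"delta_pos":[[0,0,0.15],[0,0,0.15],[0,0,0.1],[0,0,0.03]],"delta_rot":[[0,0,0],[0,0,0],[0,0,0],[0,0,0]]}'; python3 -m inch '{"gripper":[4,4,4,4,4,4,4,4,4,4,4],"delta_pos":[[0,0,0],[0,0,0],[0,0,0],[0,0,0],[0,0,-1],[0,0,-2],[0,0,-4],[0,0,-4],[0,0,-4],[0,0,0],[0,0,0]],"delta_rot":[[0,0,0],[0,0,0],[0,0,0],[0,0,0],[0,0,0],[0,0,0],[0,0,0],[0,0,0],[0,0,0],[0,0,0],[0,0,0]]}' 20
python3 - <<'E'
from h import *
np.set_printoptions(precision=4,suppress=True)
s,c=wcam(); print(s["eef_pos"],s["force"])
ims=[]
save(c,"w4.png",(190,100,450,400)); ims.append(cv2.resize(cv2.imread("pics/w4.png"),(400,460)))
for k in pinpoint("wrist","web_top")[:1]: print("web",k["confidence"],k["centre"],world(c,k["centre"]))
P=cloud(c,np.ones((400,640),bool)); w=P[(P[:,2]>.19)&(P[:,2]<.225)&(P[:,0]>.5)&(P[:,0]<.587)&(abs(P[:,1]+.159)<.015)]; print("webtop z",len(w),np.median(w,axis=0),w.min(0),w.max(0))
c=capture("side"); save(c,"s4.png",(290,160,410,298)); ims.append(cv2.resize(cv2.imread("pics/s4.png"),(400,460),interpolation=2))
cv2.imwrite("pics/m4.png",np.hstack(ims))
E
```

```text
time: 17.73
eef_pos: [0.5655, -0.1595, 0.1726]
orientation: [-0.018, 1.0, 0.0, 0.0]
force: [-6.5, 1.5, 12.2]
grip_width: 0.0125
time: 19.1
eef_pos: [0.5652, -0.1592, 0.3218]
orientation: [-0.018, 1.0, 0.0, 0.0]
force: [-0.1, 0.1, 0.3]
grip_width: 0.0399
[ 0.5652 -0.1592  0.3218] [-0.0551  0.1118  0.3383]
web 0.77 [311.3, 201.3] [ 0.5653 -0.1606  0.2067]
webtop z 692 [ 0.5636 -0.159   0.2063] [ 0.5455 -0.1719  0.19  ] [ 0.587  -0.1446  0.2085]
```

View pics/m4.png

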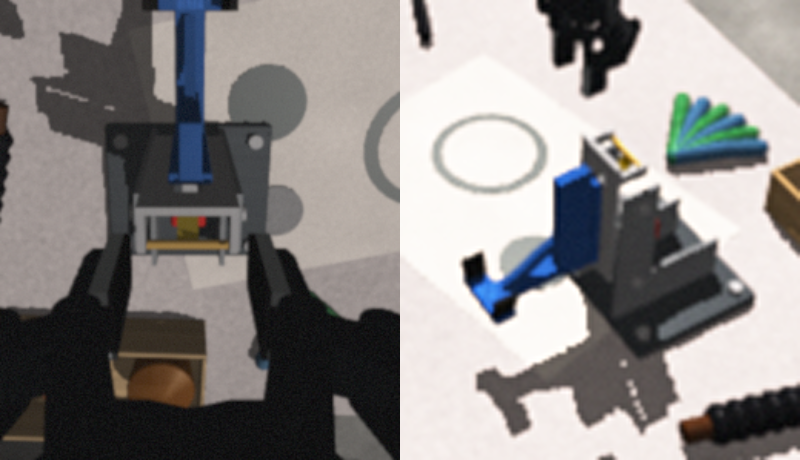

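```bash
python3 -c "
from rig import *
print(finish_job())"
```

```text
the job is handed in; nothing more can be done
None
```

The bracket hangs in both slots, pressed down to its stop and locked. The gripper has let go and is clear above it. I handed the job in at about 19 s; no verdict is given.

**How it went:** The hooks went into the slots on the first try, without touching the edges. The back met the strip with about 13 N. I then pressed the bracket down about 15.5 mm to a hard stop. I couldn't tell at first whether the lock had snapped, so I lifted slightly and pressed again. The wrist force peaked near 35 N in the readings I took.

**Last checks:**
- **Lock:** pulled up gently, the bracket moved freely for about 3 mm and then held against about 10 N, so the lock is over the tooth. I then pressed it back down to the same stop.
- **Height:** the top of the web measured 0.206 m after release, against about 0.2075 m expected when fully home. That is within the camera's accuracy.
- **Flush and centred:** the web sits within about 2 mm of the rack's middle. The close-up after release shows the bracket upright and against the strip. The web's camera position puts the back 1 to 3 mm short of the strip, within measuring error of the 3 mm limit. That it is flush rests mainly on the contact felt before release.

**Not confirmed:** the cameras did not detect the tell-tale or the lock leaf while the arm was in the way, so their values were never read directly. I did not re-measure the other objects at the end, but no contact with any of them was felt.

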